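Unload the rinse carousel onto the drip rack

ROBOT

A 7-joint arm with a two-finger parallel gripper is mounted at the origin on the work surface. World frame = base frame: x ahead of the robot, y to its left, z up, the work surface at z = 0. Lengths are in m, angles in rad, forces in N, time in s.
With the tool pointing down it reaches from about 0.425 to 0.925 m from the base axis. Payload 6.8 kg.
Tool frame: the origin (TCP) lies on the front face of the gripper's body, between the roots of the fingers; the fingertips stand 73 mm ahead of it and the grasp point (between the pads) lies 54 mm ahead of it (env.nose_length is the distance from the TCP to the fingertips, in m); z points along the fingers, y is the line along which they close (so a half turn about z gives the same grasp; the last joint's range is limited). The gripper opens to 85 mm and grips with 20 to 120 N. Pads are 22 mm wide; open, the fingers measure 114 mm over their backs; the gripper's body (76 mm by 85 mm) begins 54 mm behind the grasp point. The pads swing forward as they close: fully open they stand 13 mm farther back than shut.
Start: joints at [-1.269, 0.477, 0.022, 1.555, -0.011, 1.109, -0.083], TCP at [0.269, 0.619, 0.304] pointing down, gripper open.
Joint ranges: [-2.96, 2.96], [-0.34, 2.1], [-1.41, 1.46], [0.24, 2.44], [-1.37, 4.51], [0.17, 1.92], [-2.96, 2.96]. Speed limits (rad/s): [2.39, 2.39, 3.14, 3.14, 3.14, 3.14, 3.14].

INTERFACE

Orientations are given as a unit quaternion [w, x, y, z].
In Python, from cell import env, kin, camera, calibration, job gives the robot as it stands. The module is installed in compiled form; this text tells all that it offers. Calls block until the motion is done:
- env.reach(position, orientation): joint-space move of the TCP to a pose.
- env.movel(position, velocity=0.15, rot=None, stop_force=None): straight line of the TCP; rot=None keeps the orientation; velocity is the mean speed in m/s. With stop_force (N) it stops when the force on the tool has changed by that much, and returns True; else False.
- env.goto_joints(angles): joint-space move.
- env.grip(opening, f_grip=None): finger opening in m; f_grip is the grip in N (None keeps the last); returns when the fingers have stopped.
- env.dwell(seconds).
- kin.inverse_kinematics(position, orientation): joint angles nearest the present ones, or None.
- env.get_state(): the state.
- camera(name): name is "scene" or "top" or "wrist"; returns (picture, depth): 384x512x3 uint8, blue, green, red; 384x512 float32, m along the optical axis (not along the pixel's ray), 0 where there is no reading.
- calibration(name): a dict with "fx", "fy", "cx", "cy" (pixels), "rvec" (rotation vector, rad) and "tvec" (3), from world to camera coordinates, as OpenCV has them. Camera axes: x right, y down, z forward; pixel columns grow to the right and rows downward; lengths in m; the calibration is good to about 2 mm. The wrist camera is an equidistant fisheye: a pixel r from the principal point sees the ray r / f radians off the axis. A picture is of the moment at which its call begins: read the wrist's pose just before it. calibration takes no time and is no camera call; for the wrist camera it gives the pose at the moment of the call.
A pose or a line that the arm cannot do raises env.PlanningError and nothing moves.
- job.job_done(): hands the job in; it is judged then, once.
The state is a dict: "time": time; "qpos": joint angles; "joint_velocities": joint speeds; "joint_torque": joint torques, N m; "tcp_pos": TCP position; "orientation": TCP orientation; "force": force on the tool from outside, world axes, zero at the start; "torque": the same for the moment, N m; "opening": finger opening in m; "gripper_force": force on a finger pad.
Only numpy, scipy, OpenCV 4.12 (cv2) and the standard library are available. Lean on these libraries where they do the work, as an engineer would, in place of code of your own. Each camera call takes 0.05 s, during which the arm holds its last target. There are 200 camera calls.

TASK

Unlock the rinse carousel by turning its black left-hand-threaded wing knob clockwise to its stop, then swing the hold-down cross by its red peg fully open (counter-clockwise). Hang every sample basket that is there by its handle on the drip rack, one to a fork hook, and only then swing the cross fully shut again and turn the knob back counter-clockwise until it is tight. Leave the bottle, cup and jar where they stand.

Things in the scene. Friction and masses are not known exactly. Their poses are not given: they have to be found in the camera images.
- carousel: rinse carousel: fixed blue square base 300 x 300 mm with a fixed white disc 380 mm across whose top is 35 mm above the bench; origin at the middle of its underside, on the vertical axis of post, cross and knob. Disc does not turn; at its middle a blue drum 110 mm across, 35 mm tall; four grey seat marks centred 110 mm from the axis, on its +x, +y, -x and -y axes, for a basket each
- knob (a joint): left-hand-threaded black wing knob on top of the carousel's centre post, rad. 0 = tight (stop); the value grows as the knob is turned CLOCKWISE seen from above, which loosens it, up to the stop at 2.7. It rises 4 mm per rad and draws a locking pin up with it; the cross is locked when the knob is tight and free when the value is above 1.9. Turning friction 0.06 N m; it stays where it is left
- knob_grip (a point): point on the knob's axis at the height to grip it (203 mm above the bench when tight). The wing is a bar 56 mm long along this point's x, 14 mm thick along its y, reaching from 24 mm below to 10 mm above the point; below it is a round collar 52 mm across. A steel pin bracket sticks out 40 mm from the axis 27 to 31 mm below the point
- cross (a joint): four-armed hold-down cross under the knob, rad. 0 = shut (arms over the seats, 6 mm above the handles: no basket can leave); grows COUNTER-CLOCKWISE from above to the stop 0.785 = open (arms between seats). Arms 18 mm wide, 106 mm long from the axis, 149 to 157 mm above the bench. Friction 0.1 N m. Pin down: moves at most 0.1; must be within 0.08 of shut for tightening the knob
- peg_grip (a point): grip point on the red upright peg (16 mm thick, 48 mm tall, from 28 mm below the point to 20 mm above it) on the end of one arm of the cross, 92 mm from the carousel's axis; at cross = 0 it is on the carousel's -y axis
- rack: fixed drip rack: white foot 100 x 360 mm, two steel posts and a steel crossbar 330 mm long with its near face 79 mm behind (+x of) the hook points, top 191 mm above the bench; three blue fork hooks, each on a blue plate 72 mm wide, point from the crossbar along the rack's -x (towards the robot). Origin: on the bench, below the middle hook's point; x into the rack, y along it
- reagent: bystander: reagent bottle with red cap, 64 mm across, 150 mm tall, origin under its foot; leave it alone
- beaker: bystander: white plastic cup, 72 mm across, 100 mm tall, origin under its foot; leave it alone
- jar: bystander: jar with blue lid, 68 mm across, 80 mm tall, origin under its foot; leave it alone
- hook1 (a point): fork hook 1 of 3 (hook1 at the rack's +y end, 115 mm apart): where a hung handle bar's middle lies, 188 mm up. Two prongs (8 mm round) 26 mm either side along rack y, centre lines 8 mm below, level from the crossbar to 20 mm in front (-x), then up to tips 34 mm in front, 10 mm above the point. Bring a basket in from -x, prongs under its bar and above its rim, then lower
- hook2 (a point): fork hook 2 of 3 (hook1 at the rack's +y end, 115 mm apart): where a hung handle bar's middle lies, 188 mm up. Two prongs (8 mm round) 26 mm either side along rack y, centre lines 8 mm below, level from the crossbar to 20 mm in front (-x), then up to tips 34 mm in front, 10 mm above the point. Bring a basket in from -x, prongs under its bar and above its rim, then lower
- hook3 (a point): fork hook 3 of 3 (hook1 at the rack's +y end, 115 mm apart): where a hung handle bar's middle lies, 188 mm up. Two prongs (8 mm round) 26 mm either side along rack y, centre lines 8 mm below, level from the crossbar to 20 mm in front (-x), then up to tips 34 mm in front, 10 mm above the point. Bring a basket in from -x, prongs under its bar and above its rim, then lower
- basket1: square steel sample basket 1 (may be absent): 70 x 70 x 50 mm tall, 0.22 kg, with a rigid blue arch handle and small vials fixed inside; origin at the middle of its underside, z up
- basket1_handle (a point): middle of basket 1's handle bar, 103 mm above its underside; the bar is 8 mm round and 92 mm long along the basket's own y, with an upright at each end (84 mm clear between them)
- basket2: square steel sample basket 2 (may be absent): 70 x 70 x 50 mm tall, 0.22 kg, with a rigid blue arch handle and small vials fixed inside; origin at the middle of its underside, z up
- basket2_handle (a point): middle of basket 2's handle bar, 103 mm above its underside; the bar is 8 mm round and 92 mm long along the basket's own y, with an upright at each end (84 mm clear between them)
- basket3: square steel sample basket 3 (may be absent): 70 x 70 x 50 mm tall, 0.22 kg, with a rigid blue arch handle and small vials fixed inside; origin at the middle of its underside, z up
- basket3_handle (a point): middle of basket 3's handle bar, 103 mm above its underside; the bar is 8 mm round and 92 mm long along the basket's own y, with an upright at each end (84 mm clear between them)
- basket4: square steel sample basket 4 (may be absent): 70 x 70 x 50 mm tall, 0.22 kg, with a rigid blue arch handle and small vials fixed inside; origin at the middle of its underside, z up
- basket4_handle (a point): middle of basket 4's handle bar, 103 mm above its underside; the bar is 8 mm round and 92 mm long along the basket's own y, with an upright at each end (84 mm clear between them)

How it is judged:
By the outcome, as a careful person would: the job done as asked, in the order asked, and still so for the second after the job is handed in, with the robot touching nothing.
Of basket1, basket2, basket3, basket4 only 2 to 3 are there at a start; the rules pass over those that are not, and their reading is None.
At some moment in a run one of basket1, basket2, basket3, basket4 may be knocked a few centimetres aside while the robot is not near it.
It also fails if it takes over 210 s, if anything falls off the work surface, if the arm or the gripper's body presses on something with over 40 N, if the wrist force passes 120 N, or if a joint passes its speed limit or range.

## Working session

There is one attempt and no reset: what is moved stays moved. The work goes in short steps, each a Python script; the robot and the scene stay as the last script left them, time stands still between calls to the robot, and variables do not carry over. Pictures are saved under pics/ and viewed, at most 14 in all, crops included, and the job is handed in when it is done.

```bash
ls; mkdir -p pics; python3 - <<'E'
from cell import env,camera,calibration
import cv2,numpy as np
for n in("scene","top"):
    p,d=camera(n); cv2.imwrite(f"pics/{n}0.png",p); np.savez(f"pics/{n}0.npz",p=p,d=d)
    c=calibration(n); R=cv2.Rodrigues(np.array(c["rvec"],float))[0]; print(n,c["fx"],c["cx"],c["cy"],"pos",-R.T@np.array(c["tvec"]).ravel(),"axis",R[2],(d==0).mean())
c=calibration("wrist");print(c)
s=env.get_state();print(s["time"],s["orientation"],s["force"],s["opening"])
E
```

```text
pics
scene 348.55415299289893 258.24595576418216 185.7823345852776 pos [ 1.0855601  -0.03016822  1.06536159] axis [-0.5103297   0.00499021 -0.85996435] 0.003946940104166667
top 406.65198569941316 259.3419665203784 191.9939013334221 pos [ 0.42559616 -0.02114566  1.31143606] axis [ 0.1021686   0.0108583  -0.99470783] 0.00408935546875
{'fx': 297.3186396354542, 'fy': 297.3186396354542, 'cx': 256.9224717231132, 'cy': 192.08339567931915, 'rvec': array([-2.422354  , -1.58912497, -0.22515324]), 'tvec': array([-0.67405794, -0.03667047,  0.37945369])}
0.1 [-1.12700984e-04  2.03451994e-01  9.79084608e-01 -7.77420522e-04] [-0.52174991  0.49108485  0.10317283] 0.08518528438357845
```

View pics/scene0.png

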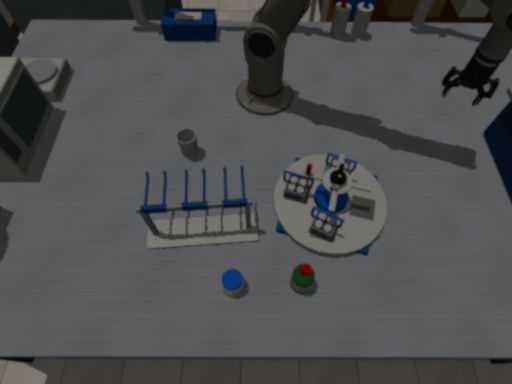

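View pics/top0.png

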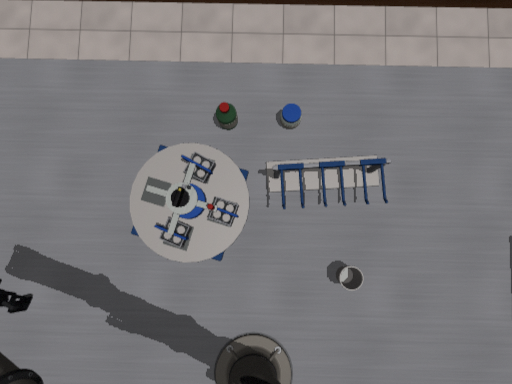

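The scene view shows the carousel at (330,200) with three baskets, the rack at (200,205), and the cup, jar and bottle clear of both. In the top view the carousel is at (190,203), the baskets at (199,167), (223,211) and (177,233), the empty seat at (156,191), and the hooks at x≈291, 333 and 374.

```bash
cat > h.py <<'E'
import numpy as np, cv2
from cell import env,kin,camera,calibration,job
def RT(c): return cv2.Rodrigues(np.array(c["rvec"],float))[0],np.array(c["tvec"],float).ravel()
def dirs(c,uv,fish=False):
    uv=np.atleast_2d(np.asarray(uv,float)); x=(uv-[c["cx"],c["cy"]])/[c["fx"],c["fy"]]
    if fish:
        r=np.linalg.norm(x,axis=1,keepdims=True)+1e-12
        return np.hstack([x/r*np.sin(r),np.cos(r)])
    return np.hstack([x,np.ones((len(x),1))])
def toplane(c,uv,z,fish=False):
    R,t=RT(c); o=-R.T@t; d=dirs(c,uv,fish)@R
    return o+d*((z-o[2])/d[:,2])[:,None]
def cloud(c,dep,fish=False):
    h,w=dep.shape; v,u=np.mgrid[:h,:w]
    d=dirs(c,np.c_[u.ravel(),v.ravel()],fish); d=d/d[:,2:]
    R,t=RT(c); P=(d*dep.reshape(-1,1)-t)@R
    P[dep.ravel()<=0]=np.nan
    return P.reshape(h,w,3)
def hsv(p): return cv2.cvtColor(p,cv2.COLOR_BGR2HSV)
def masks(p):
    H=hsv(p); h,s,v=[H[...,i].astype(int) for i in range(3)]
    return dict(blue=(h>100)&(h<130)&(s>130)&(v>40),red=((h<8)|(h>172))&(s>150)&(v>60),black=(v<35),white=(s<60)&(v>110))
E
python3 - <<'E'
from h import *
for n in("top","scene"):
    f=np.load(f"pics/{n}0.npz"); p,d=f["p"],f["d"]; c=calibration(n); P=cloud(c,d); m=masks(p); z=P[...,2]
    print("==",n)
    def comps(mask,name,mn=6):
        k,l,st,ce=cv2.connectedComponentsWithStats(mask.astype(np.uint8))
        for i in range(1,k):
            if st[i,4]<mn: continue
            q=P[l==i]; mu=np.nanmean(q,0); w,e=np.linalg.eigh(np.cov((q-mu)[:,:2].T)); 
            print(name,st[i,4],ce[i].round(0),mu.round(3),"zmax",np.nanmax(q[:,2]).round(3),"ang",np.degrees(np.arctan2(e[1,1],e[0,1])).round(1),"L",(np.sqrt(w[1]*12)).round(3))
    R=(P[...,0]>.35)&(P[...,0]<1.1)&(abs(P[...,1])<.6)
    comps(m["blue"]&R&(z>.115)&(z<.16),"bar"); comps(m["blue"]&R&(z>.16),"hook"); comps(m["blue"]&R&(z<.1),"blue",15)
    comps(m["red"]&R,"red",3); comps((z>.163)&R&m["black"],"knob",4); comps((z>.03)&(z<.04)&R,"disc",100); comps((z>.145)&(z<.165)&R&~m["blue"],"cross")
c=calibration("top");p=np.load("pics/top0.npz")["p"]
a=cv2.resize(p[140:270,120:260],None,fx=5,fy=5,interpolation=cv2.INTER_CUBIC)
cv2.imwrite("pics/top0c.png",cv2.convertScaleAbs(a[:600],alpha=1.6))
E
```

```text
== top
bar 63 [197. 164.] [0.625 0.177 0.141] zmax 0.148 ang 62.7 L 0.101
bar 46 [227. 212.] [0.487 0.085 0.142] zmax 0.149 ang 70.3 L 0.062
bar 31 [161. 228.] [0.436 0.272 0.142] zmax 0.146 ang 68.4 L 0.035
bar 37 [180. 236.] [0.414 0.215 0.14 ] zmax 0.146 ang 69.5 L 0.04
hook 264 [373. 173.] [ 0.602 -0.325  0.188] zmax 0.2 ang -175.4 L 0.129
hook 264 [332. 175.] [ 0.592 -0.21   0.188] zmax 0.201 ang -175.3 L 0.131
hook 274 [291. 179.] [ 0.58  -0.095  0.188] zmax 0.2 ang -174.5 L 0.134
blue 270 [291. 113.] [ 0.802 -0.1    0.079] zmax 0.086 ang 100.0 L 0.051
blue 19 [161. 148.] [0.695 0.312 0.025] zmax 0.03 ang 116.1 L 0.021
blue 35 [244. 173.] [0.618 0.043 0.025] zmax 0.03 ang -147.8 L 0.027
blue 89 [199. 193.] [0.546 0.177 0.07 ] zmax 0.076 ang -146.6 L 0.056
blue 130 [193. 213.] [0.485 0.195 0.069] zmax 0.076 ang 114.5 L 0.062
blue 23 [134. 231.] [0.425 0.387 0.024] zmax 0.031 ang -152.0 L 0.022
blue 22 [219. 255.] [0.355 0.114 0.024] zmax 0.029 ang 121.2 L 0.021
red 75 [224. 107.] [0.794 0.102 0.148] zmax 0.155 ang 69.5 L 0.027
red 22 [210. 206.] [0.498 0.125 0.203] zmax 0.208 an
[... 1423 characters left out ...]
b 10 [240. 205.] [ 0.624 -0.079  0.178] zmax 0.182 ang 97.7 L 0.03
knob 6 [226. 206.] [ 0.627 -0.116  0.178] zmax 0.181 ang 94.5 L 0.018
knob 14 [192. 208.] [ 0.635 -0.215  0.18 ] zmax 0.184 ang 94.2 L 0.041
knob 25 [154. 211.] [ 0.643 -0.321  0.179] zmax 0.185 ang 94.9 L 0.065
disc 484 [309. 165.] [0.387 0.157 0.035] zmax 0.04 ang 97.3 L 0.138
disc 4894 [336. 215.] [0.582 0.23  0.035] zmax 0.04 ang 101.4 L 0.386
cross 804 [337. 183.] [0.535 0.215 0.157] zmax 0.165 ang 75.9 L 0.157
cross 19 [248. 208.] [ 0.622 -0.056  0.156] zmax 0.164 ang 94.5 L 0.018
cross 23 [144. 215.] [ 0.646 -0.353  0.156] zmax 0.165 ang 99.7 L 0.017
cross 96 [306. 268.] [0.798 0.104 0.15 ] zmax 0.154 ang 146.6 L 0.026
```

View pics/top0c.png

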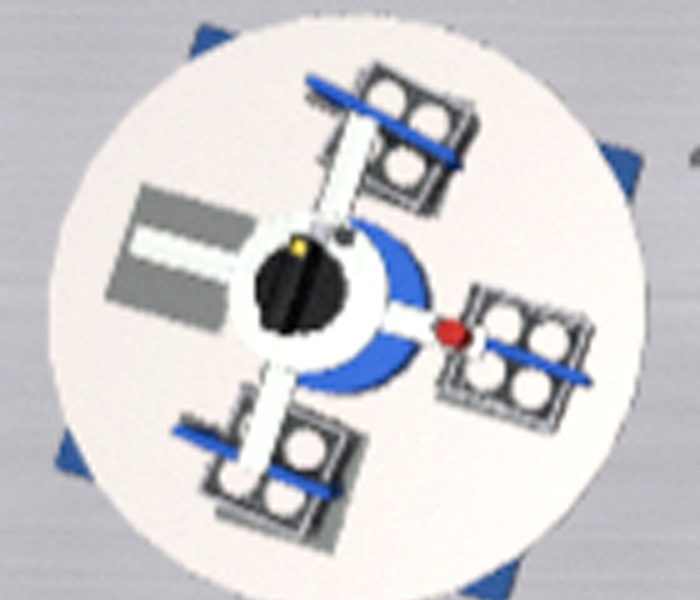

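The crop shows the black knob at (300,290) with its wing ridge and a yellow dot. The arms lie over the seats, the red peg is at (453,332), and the baskets sit slightly off their seats. Next I look from close with the wrist camera, above the carousel and above the rack.

```bash
cat >> h.py <<'E'
from scipy.spatial.transform import Rotation as Ro
def q(a): return [0.,float(np.cos(a/2)),float(np.sin(a/2)),0.]   # tool down; fingers close along angle a+90deg
def snap(name):
    c=calibration("wrist"); p,d=camera("wrist"); cv2.imwrite(f"pics/{name}.png",p); np.savez(f"pics/{name}.npz",p=p,d=d,rvec=c["rvec"],tvec=c["tvec"]); return c,p,d
def load(name):
    f=np.load(f"pics/{name}.npz"); c=dict(calibration("wrist")); c["rvec"]=f["rvec"]; c["tvec"]=f["tvec"]; return c,f["p"],f["d"]
E
python3 - <<'E'
from h import *
D=np.radians
s=env.get_state();c=calibration("wrist");R,t=RT(c);o=-R.T@t
print("cam rel tcp in tool frame",Ro.from_quat(np.roll(s["orientation"],-1)).as_matrix().T@(o-s["tcp_pos"]), "cam axis",R[2])
for a in range(-180,180,30):
    j=kin.inverse_kinematics([.523,.214,.257],q(D(a))); print(a,None if j is None else np.round(j,2))
env.reach([.47,.19,.42],q(D(110))); snap("w1")
env.reach([.55,.23,.42],q(D(110))); snap("w2")
env.reach([.50,-.20,.42],q(D(90))); snap("w3")
print(env.get_state()["time"])
a=[cv2.imread(f"pics/w{i}.png") for i in (1,3)]
cv2.imwrite("pics/w13.png",cv2.convertScaleAbs(cv2.resize(np.vstack(a),None,fx=.78,fy=.78),alpha=1.4))
E
```

```text
cam rel tcp in tool frame [ 0.07046014 -0.00054766 -0.07140276] cam axis [ 0.25514182 -0.11115066 -0.96049372]
-180 [-0.6   0.35  0.12  1.88 -0.05  0.92  1.12]
-150 [-0.51  0.35  0.01  1.87 -0.    0.92  1.6 ]
-120 [-0.43  0.35 -0.09  1.87  0.04  0.93  2.08]
-90 [-0.34  0.36 -0.19  1.86  0.08  0.93  2.57]
-60 [-1.35  0.71  1.28  1.92 -0.77  1.12 -2.38]
-30 [-1.35  0.71  1.28  1.92 -0.77  1.12 -1.86]
0 [-1.03  0.41  0.69  1.9  -0.32  0.94 -1.76]
30 [-0.95  0.39  0.58  1.9  -0.26  0.93 -1.3 ]
60 [-0.89  0.38  0.5   1.9  -0.22  0.92 -0.81]
90 [-0.84  0.37  0.43  1.89 -0.19  0.92 -0.32]
120 [-0.76  0.36  0.33  1.89 -0.14  0.92  0.16]
150 [-0.68  0.35  0.22  1.88 -0.1   0.92  0.64]
4.0667
```

View pics/w13.png

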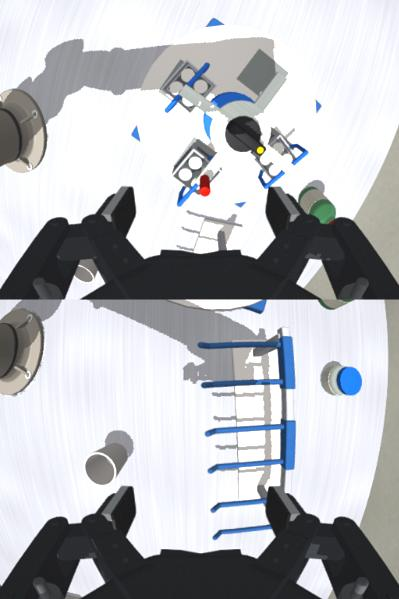

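The stacked wrist views show the knob at (243,133) with its wing pointing at the yellow dot (262,150), the baskets, the peg at (204,187), and the three fork hooks with prong tips at x≈200-215 in the lower picture.

```bash
cat >> h.py <<'E'
def comps(P,mask,name,mn=15):
    k,l,st,ce=cv2.connectedComponentsWithStats(mask.astype(np.uint8)); out=[]
    for i in range(1,k):
        if st[i,4]<mn: continue
        Q=P[l==i]; mu=np.nanmean(Q,0); w,e=np.linalg.eigh(np.cov((Q-mu)[:,:2].T)); s=(Q-mu)[:,:2]@e[:,1]
        lo,hi=np.percentile(s,[1,99]); mid=mu[:2]+e[:,1]*(lo+hi)/2
        print(name,st[i,4],ce[i].round(0),"mean",mu.round(4),"mid",mid.round(4),"zmax",np.nanpercentile(Q[:,2],98).round(3),"ang",np.degrees(np.arctan2(e[1,1],e[0,1])).round(1)%180,"L",(hi-lo).round(3),"W",np.ptp((Q-mu)[:,:2]@e[:,0]).round(3))
        out.append((mu,mid,Q))
    return out
E
python3 - <<'E'
from h import *
for n in("w1","w2"):
    print(n); c,p,d=load(n); P=cloud(c,d,True); m=masks(p); z=P[...,2]
    H=hsv(p)
    R=(np.hypot(P[...,0]-.524,P[...,1]-.215)<.2)
    k=np.hypot(P[...,0]-.524,P[...,1]-.215)<.04
    comps(P,(z>.205)&k,"wing"); comps(P,(z>.165)&(z<.195)&k,"collar")
    comps(P,m["red"]&R&(z>.165),"peg"); comps(P,m["blue"]&R&(z>.132)&(z<.147),"bar"); comps(P,R&(z>.06)&(z<.08)&m["blue"],"drum"); comps(P,(z>.03)&(z<.04)&(np.hypot(P[...,0]-.524,P[...,1]-.215)<.25),"disc",500); comps(P,(z>.08)&(z<.092)&R,"rim")
    # base blue corners
    Q=P[m["blue"]&(z>.01)&(z<.034)&(np.hypot(P[...,0]-.524,P[...,1]-.215)<.25)]; r=cv2.minAreaRect((Q[:,:2]*1000).astype(np.float32)); print("base",r,len(Q))
c,p,d=load("w3");P=cloud(c,d,True);m=masks(p);z=P[...,2];R=(P[...,0]>.4)&(P[...,0]<.75)&(P[...,1]<.0)&(P[...,1]>-.45)
comps(P,R&m["blue"]&(z>.165)&(P[...,0]<.6),"prong"); comps(P,R&m["blue"]&(z>.165)&(P[...,0]>.6),"plate"); comps(P,R&~m["blue"]&(z>.17),"bar")
comps(P,R&m["blue"]&(z>.192)&(P[...,0]<.56),"tip",3)
E
```

```text
w1
wing 795 [316. 178.] mean [0.5219 0.2156 0.214 ] mid [0.5234 0.2152] zmax 0.216 ang 163.1 L 0.054 W 0.015
wing 13914 [411. 323.] mean [0.5135 0.2165 0.4243] mid [0.5098 0.2161] zmax 0.454 ang 6.099999999999994 L 0.05 W 0.032
collar 1095 [311. 171.] mean [0.5229 0.2163 0.1808] mid [0.5225 0.215 ] zmax 0.189 ang 74.9 L 0.049 W 0.053
collar 22 [324. 197.] mean [0.5524 0.1916 0.1673] mid [0.5527 0.1917] zmax 0.168 ang 5.099999999999994 L 0.008 W 0.005
peg 288 [262. 238.] mean [0.4981 0.1301 0.1947] mid [0.4992 0.1274] zmax 0.206 ang 112.9 L 0.014 W 0.013
bar 226 [254.  95.] mean [0.4368 0.2709 0.1427] mid [0.4368 0.2711] zmax 0.145 ang 68.3 L 0.043 W 0.008
bar 163 [221. 132.] mean [0.4157 0.2173 0.1427] mid [0.4155 0.217 ] zmax 0.145 ang 68.0 L 0.032 W 0.008
bar 129 [385. 201.] mean [0.6422 0.2097 0.1421] mid [0.6418 0.2089] zmax 0.145 ang 62.7 L 0.032 W 0.007
bar 161 [350. 231.] mean [0.6143 0.1559 0.1422] mid [0.6146 0.1566] zmax 0.144 ang 61.7 L 0.042 W 0.007
bar 189 [240. 250.] mean [0.486  0.0807 0.1423] mid [0.4862 0.0813] zmax 0.144 ang 70.0 L 0.051 W 0.007
drum 508 [294. 126.]
[... 9691 characters left out ...]
60 [259.  58.] mean [ 0.5029 -0.0774  0.197 ] mid [ 0.5027 -0.0775] zmax 0.2 ang 2.3000000000000114 L 0.01 W 0.006
tip 50 [263. 109.] mean [ 0.5071 -0.1285  0.1973] mid [ 0.5073 -0.1285] zmax 0.201 ang 5.699999999999989 L 0.009 W 0.005
tip 48 [268. 171.] mean [ 0.5121 -0.1906  0.197 ] mid [ 0.5123 -0.1906] zmax 0.2 ang 3.5 L 0.008 W 0.005
tip 43 [271. 218.] mean [ 0.5157 -0.2421  0.1968] mid [ 0.5159 -0.242 ] zmax 0.2 ang 7.599999999999994 L 0.008 W 0.005
tip 39 [274. 269.] mean [ 0.5213 -0.3041  0.1966] mid [ 0.5213 -0.3041] zmax 0.199 ang 16.80000000000001 L 0.008 W 0.005
tip 33 [276. 304.] mean [ 0.5254 -0.3558  0.1963] mid [ 0.5253 -0.3559] zmax 0.2 ang 15.099999999999994 L 0.008 W 0.005
```

```bash
python3 - <<'E'
from h import *
c,p,d=load("w3");P=cloud(c,d,True);m=masks(p);z=P[...,2]
r=np.radians(4.6);u=np.array([np.cos(r),np.sin(r)]);
Q=P[m["blue"]&(z>.165)&(P[...,0]<.7)&(P[...,0]>.4)&(P[...,1]<-.05)&(P[...,1]>-.15)]
s=Q[:,:2]@u
for x in np.arange(.488,.63,.006):
    k=abs(s-x)<.003; print(round(x,3),k.sum(),np.percentile(Q[k,2],90).round(4) if k.sum()>3 else '',end='; ')
AX=np.array([.524,.2156]); a0=np.radians(162.7)
env.grip(.045,60)
env.reach([*AX,.33],q(a0)); env.movel([*AX,.259],.1)
env.grip(0.0,60); s=env.get_state(); print(s["opening"],s["time"],s["force"].round(1) if hasattr(s["force"],"round") else s["force"])
for t in (.1,.3,.6):
    env.movel([*AX,.259+.004*t],.1,rot=q(a0-t)); s=env.get_state(); print(t,s["time"],np.round(s["force"],1),np.round(s["torque"],2),np.round(s["qpos"][6],2),s["opening"])
E
```

```text
0.488 10 0.1997; 0.494 70 0.2; 0.5 62 0.1956; 0.506 64 0.1871; 0.512 67 0.1859; 0.518 71 0.186; 0.524 72 0.1859; 0.53 72 0.1857; 0.536 67 0.1862; 0.542 66 0.1863; 0.548 60 0.186; 0.554 63 0.1861; 0.56 61 0.1864; 0.566 62 0.186; 0.572 65 0.186; 0.578 60 0.1863; 0.584 69 0.186; 0.59 63 0.1863; 0.596 65 0.1863; 0.602 660 0.1959; 0.608 343 0.1964; 0.614 170 0.1964; 0.62 0 ; 0.626 0 ; 0.012901314093548995 7.35 [-2.5 -2.   5.5]
0.1 7.6 [-2.2 -2.1  5.4] [-0.5   0.46 -0.01] 0.95 0.013373281694703839
0.3 7.95 [-2.6 -1.3  6.5] [-0.52  0.44 -0.08] 0.78 0.012564131293653488
0.6 8.4 [-2.9 -3.7  6. ] [-0.51  0.49 -0.02] 0.52 0.012644597911178298
```

```bash
python3 - <<'E'
from h import *
AX=np.array([.524,.2156]); a0=np.radians(162.7)
for t in (1.0,1.4,1.8,2.2,2.5,2.65,2.72,2.78):
    env.movel([*AX,.259+.004*t],.1,rot=q(a0-t)); s=env.get_state(); print(t,round(s["time"],2),np.round(s["force"],1),np.round(s["torque"],2),np.round(s["qpos"][6],2),round(s["opening"],4))
    if t>2.5 and abs(s["torque"][2])>.6: break
env.grip(.045); p=s["tcp_pos"]; env.movel([AX[0],AX[1],.42],.25)
env.reach([.47,.19,.42],q(np.radians(110))); c,p,d=snap("w4"); P=cloud(c,d,True); z=P[...,2]
k=np.hypot(P[...,0]-.524,P[...,1]-.215)<.04
comps(P,(z>.21)&(z<.24)&k,"wing"); R=(np.hypot(P[...,0]-.524,P[...,1]-.215)<.2);m=masks(p)
comps(P,m["red"]&R&(z>.165),"peg");print(env.get_state()["time"])
E
```

```text
1.0 8.95 [-2.6 -2.5  5.8] [-0.46  0.4  -0.04] 0.18 0.0132
1.4 9.5 [-3.  -2.3  6.2] [-0.48  0.41 -0.04] -0.15 0.0128
1.8 10.05 [-1.8 -3.2  7.4] [-0.53  0.31 -0.03] -0.47 0.0128
2.2 10.6 [-1.7 -2.2  5.5] [-0.56  0.37 -0.06] -0.79 0.0131
2.5 11.05 [-1.9 -2.2  7. ] [-0.52  0.39 -0.03] -1.03 0.0126
2.65 11.35 [-1.  -1.8  5.9] [-0.53  0.37 -0.  ] -1.15 0.0127
2.72 11.6 [-0.5 -3.7  5.1] [-0.82  0.25  1.64] -1.2 0.0126
wing 969 [319. 179.] mean [0.5222 0.2155 0.2237] mid [0.5232 0.2157] zmax 0.227 ang 10.099999999999994 L 0.054 W 0.015
peg 284 [263. 237.] mean [0.4981 0.1301 0.1954] mid [0.4992 0.1277] zmax 0.207 ang 114.3 L 0.014 W 0.014
14.0667
```

```bash
cat >> h.py <<'E'
AX=np.array([.524,.2156]); YAW=np.radians(-15.4)
def pegpos(t,z): b=YAW-np.pi/2+t; return [AX[0]+.092*np.cos(b),AX[1]+.092*np.sin(b),z]
def pega(t): return YAW+np.pi/2+t
def st(): 
    s=env.get_state(); return round(s["time"],2),np.round(s["force"],1),round(s["torque"][2],2),round(s["opening"],4)
def swing(ts,limit=12,tag=""):
    f0=np.array(env.get_state()["force"])
    for t in ts:
        env.movel(pegpos(t,.241),.1,rot=q(pega(t))); s=env.get_state(); print(tag,round(t,3),*st())
        if np.linalg.norm((np.array(s["force"])-f0)[:2])>limit: break
E
python3 - <<'E'
from h import *
env.reach(pegpos(0,.31),q(pega(0))); env.movel(pegpos(0,.241),.1); env.grip(0,50); print(st())
swing([.1,.2,.35,.5,.65,.75,.79,.81])
env.grip(.05); print(st()); t=.79
p=env.get_state()["tcp_pos"]; env.movel([p[0],p[1],.40],.25)
env.reach([.47,.19,.42],q(np.radians(110))); c,p,d=snap("w5"); P=cloud(c,d,True); z=P[...,2]; m=masks(p)
R=(np.hypot(P[...,0]-.524,P[...,1]-.215)<.2)
o=comps(P,m["red"]&R&(z>.165),"peg"); v=o[0][1]-AX; print(np.degrees(np.arctan2(v[1],v[0]))+105.4)
comps(P,m["blue"]&R&(z>.132)&(z<.147),"bar")
k=np.hypot(P[...,0]-.524,P[...,1]-.215)<.04;comps(P,(z>.21)&(z<.24)&k,"wing")
cv2.imwrite("pics/w5v.png",p); print(st())
E
```

```text
(15.87, array([-0.9, -0.3,  5.3]), np.float64(0.04), 0.0148)
 0.1 16.12 [-0.2  0.1  6.1] 0.09 0.0149
 0.2 16.37 [-1.  -0.1  6.5] 0.08 0.0145
 0.35 16.67 [0.2 0.1 7.8] 0.13 0.0145
 0.5 16.97 [-0.4  0.3  9.2] 0.13 0.0147
 0.65 17.27 [-0.   0.9  9.2] 0.12 0.0148
 0.75 17.52 [-0.2  1.6  8.8] 0.15 0.0146
 0.79 17.77 [-2.   0.1 11.1] 0.14 0.0146
 0.81 18.02 [-8.  -2.8 14.8] -0.15 0.0143
(18.45, array([-0.3, -0.4,  0. ]), np.float64(0.0), 0.05)Traceback (most recent call last):
  File "<stdin>", line 8, in <module>
IndexError: list index out of range
```

```bash
python3 - <<'E'
from h import *
env.reach([.44,.12,.45],q(np.radians(110)));c,p,d=snap("w6"); P=cloud(c,d,True); z=P[...,2]; m=masks(p)
R=(np.hypot(P[...,0]-.524,P[...,1]-.215)<.2)
for a,w,_ in comps(P,m["red"]&R&(z>.165),"peg"): v=w-AX; print(np.degrees(np.arctan2(v[1],v[0]))+105.4)
comps(P,m["blue"]&R&(z>.132)&(z<.147),"bar")
k=np.hypot(P[...,0]-.524,P[...,1]-.215)<.04;comps(P,(z>.21)&(z<.24)&k,"wing")
print(st())
E
```

```text
peg 231 [360. 194.] mean [0.5657 0.1361 0.194 ] mid [0.5684 0.1355] zmax 0.207 ang 168.5 L 0.014 W 0.014
44.43169324723348
bar 407 [280.  68.] mean [0.4262 0.2445 0.1428] mid [0.4265 0.2453] zmax 0.145 ang 68.4 L 0.095 W 0.008
bar 313 [396. 170.] mean [0.6264 0.179  0.1424] mid [0.6268 0.1799] zmax 0.145 ang 62.6 L 0.094 W 0.008
bar 362 [291. 187.] mean [0.4939 0.1037 0.1426] mid [0.4933 0.1021] zmax 0.145 ang 70.7 L 0.095 W 0.007
wing 690 [361. 119.] mean [0.5211 0.214  0.2243] mid [0.5231 0.2143] zmax 0.227 ang 9.800000000000011 L 0.054 W 0.015
(20.3, array([0.2, 0.5, 0.1]), np.float64(-0.02), 0.0502)
```

View pics/w6.png

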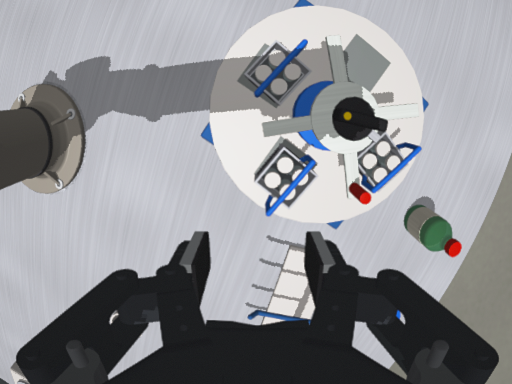

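The cross is open: the peg is at (360,194), 44.4° round, and the force rose at the stop. The three bars are at (280,68), (291,187) and (396,170). I hang the first basket now.

```bash
cat >> h.py <<'E'
r_=np.radians(4.6); U=np.array([np.cos(r_),np.sin(r_)]); V=np.array([-np.sin(r_),np.cos(r_)]); HT={1:-.1425,2:-.257,3:-.3715}; AR=np.radians(94.6)
def hk(n,s,z): p=U*s+V*HT[n]; return [p[0],p[1],z]
def bars(name,lo=.132,hi=.15):
    env.reach([.44,.12,.45],q(np.radians(110))); c,p,d=snap(name); P=cloud(c,d,True); z=P[...,2]; m=masks(p)
    R=(np.hypot(P[...,0]-AX[0],P[...,1]-AX[1])<.23); out=[]
    for mu,mid,Q in comps(P,m["blue"]&R&(z>lo)&(z<hi),"bar"):
        Q=Q[~np.isnan(Q[:,0])]; w,e=np.linalg.eigh(np.cov((Q-mu)[:,:2].T)); b=np.arctan2(e[1,1],e[0,1])%np.pi
        if len(Q)>200: out.append((mid,b,np.percentile(Q[:,2],90)))
    return out
def pick(guess,name):
    B=bars(name); mid,b,zt=min(B,key=lambda x:np.linalg.norm(x[0]-guess)); 
    z=zt-.004-.001+.054
    env.grip(.05); env.reach([*mid,z+.10],q(b)); env.movel([*mid,z],.15); print("at",st())
    env.grip(0,60); print("gripped",st()); env.movel([*mid,.40],.2); print("lifted",st())
def hang(n):
    env.movel(hk(n,.42,.40),.35,rot=q(AR)); env.movel(hk(n,.42,.216+.054),.2); print("pre",st())
    print(env.movel(hk(n,.526,.216+.054),.1,stop_force=10),st())
    print(env.movel(hk(n,.526,.186+.054),.06,stop_force=6),st(),env.get_state()["tcp_pos"][2]-.054)
E
python3 - <<'E'
from h import *
pick([.4933,.102],"w7"); hang(3)
E
```

```text
bar 409 [280.  69.] mean [0.4262 0.2443 0.1428] mid [0.4267 0.2456] zmax 0.145 ang 68.3 L 0.094 W 0.008
bar 317 [396. 171.] mean [0.6266 0.1792 0.1423] mid [0.6271 0.1802] zmax 0.145 ang 62.5 L 0.095 W 0.007
bar 360 [291. 188.] mean [0.494  0.1037 0.1426] mid [0.4935 0.1023] zmax 0.145 ang 70.5 L 0.094 W 0.008
at (22.34, array([-0.1,  0.8,  0.9]), np.float64(0.03), 0.0498)
gripped (22.82, array([ 1.8, -0.7,  3.5]), np.float64(0.03), 0.0057)
lifted (24.0, array([ 0.4,  0.7, -2.1]), np.float64(0.03), 0.006)
pre (26.46, array([ 0.8,  0.3, -1.6]), np.float64(0.05), 0.0056)
False (27.67, array([-0.6,  0.3, -2.5]), np.float64(-0.03), 0.0056)
True (28.12, array([-0.6,  1.1,  6.2]), np.float64(0.04), 0.0057) 0.18910884996372704
```

```bash
cat >> h.py <<'E'
def release(n):
    env.grip(.035); print("rel",st()); p=env.get_state()["tcp_pos"]; env.movel([p[0],p[1],.38],.15); print(st())
E
python3 - <<'E'
from h import *
release(3); p=env.get_state()["tcp_pos"]; env.reach([.46,-.25,.42],q(np.radians(90))); snap("w8")
E
```

```text
rel (28.52, array([-0.3, -1. ,  0.7]), np.float64(-0.03), 0.0349)
(29.58, array([ 0.3,  0.9, -0.1]), np.float64(0.04), 0.0349)
```

View pics/w8.png

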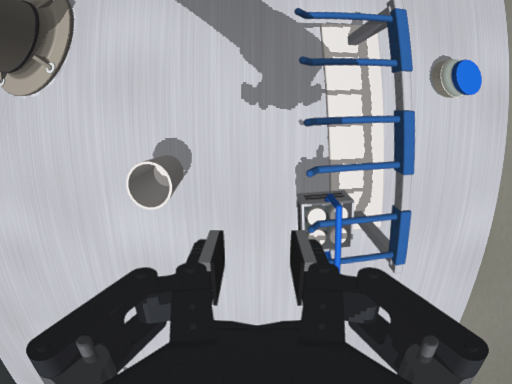

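The basket hangs on hook 3, with its bar at (337,230) across both prongs, and the other hooks are clear. Next basket.

```bash
python3 - <<'E'
from h import *
pick([.4267,.2456],"w9"); s=env.get_state()
if s["opening"]>.003: 
    hang(2)
    z=env.get_state()["tcp_pos"][2]-.054
    if .183<z<.194: release(2)
E
```

```text
bar 412 [280.  67.] mean [0.4263 0.2445 0.1429] mid [0.4267 0.2456] zmax 0.145 ang 68.3 L 0.094 W 0.008
bar 316 [396. 169.] mean [0.6265 0.1792 0.1424] mid [0.6269 0.1799] zmax 0.145 ang 62.5 L 0.095 W 0.007
at (33.59, array([ 0.3,  0.1, -0.3]), np.float64(0.01), 0.05)
gripped (34.07, array([-2.2,  0.2,  6.4]), np.float64(-0.02), 0.0054)
lifted (35.25, array([-0.9, -0.2, -2.2]), np.float64(-0.0), 0.006)
pre (39.58, array([ 0.2,  0.4, -1.9]), np.float64(-0.0), 0.0059)
False (40.78, array([ 0.2, -0.6, -2.1]), np.float64(0.01), 0.0059)
True (41.24, array([-0.9,  1.4,  7.3]), np.float64(0.02), 0.0054) 0.18913432146494724
rel (41.63, array([ 0.2,  0.6, -0.7]), np.float64(-0.03), 0.035)
(42.7, array([-0.6,  0.2, -1. ]), np.float64(0.05), 0.0352)
```

```bash
python3 - <<'E'
from h import *
pick([.627,.18],"w10"); s=env.get_state()
if s["opening"]>.003: 
    hang(1)
    z=env.get_state()["tcp_pos"][2]-.054
    if .183<z<.194: release(1)
env.reach([.42,-.18,.46],q(np.radians(90))); snap("w11")
p,d=camera("top"); cv2.imwrite("pics/top1.png",p)
E
```

```text
bar 317 [396. 170.] mean [0.6265 0.179  0.1424] mid [0.627  0.1798] zmax 0.145 ang 62.6 L 0.094 W 0.008
at (46.19, array([-0.9,  0. ,  0.6]), np.float64(0.05), 0.0501)
gripped (46.67, array([ 0.8, -0.8,  3.7]), np.float64(0.02), 0.0059)
lifted (47.85, array([-0.2,  0.2, -2.1]), np.float64(0.01), 0.0057)
pre (49.8, array([ 0.6,  0.3, -2.2]), np.float64(0.01), 0.0057)
False (51.01, array([ 0.4, -0.1, -1.5]), np.float64(-0.03), 0.0059)
True (51.47, array([-2. ,  0.6,  6.6]), np.float64(0.03), 0.0057) 0.1890853289676489
rel (51.86, array([-0.1, -0.6,  0. ]), np.float64(-0.0), 0.0348)
(52.92, array([ 0.3, -1.1, -1. ]), np.float64(-0.02), 0.0352)
```

View pics/w11.png

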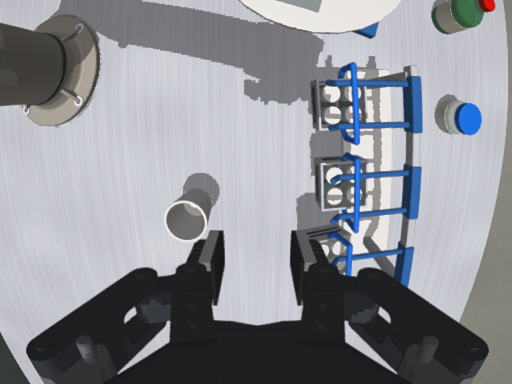

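View pics/top1.png

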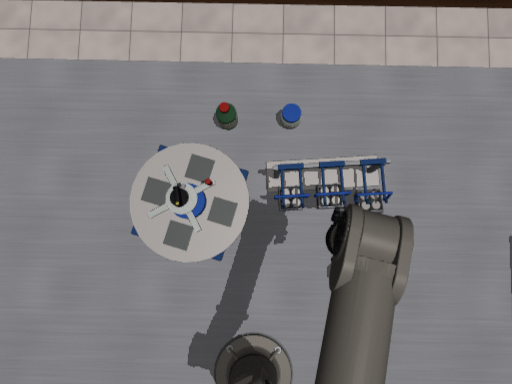

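In w11 the baskets on hooks 1 and 2 hang square at (352,105) and (350,190). The one on hook 3, at (345,240), looks twisted. The carousel in the top view is empty. I check hook 3 from close.

```bash
python3 - <<'E'
from h import *
env.reach([.46,-.38,.43],q(np.radians(90))); c,p,d=snap("w12"); P=cloud(c,d,True); z=P[...,2]; m=masks(p)
R=(P[...,0]<.585)&(P[...,0]>.44)&(P[...,1]<-.03)&(P[...,1]>-.5)
for mu,mid,Q in comps(P,R&m["blue"]&(z>.1885)&(z<.21),"b"): print("  s,t",mid@U,mid@V)
print(HT)
E
```

```text
b 54 [308.   3.] mean [ 0.5131 -0.193   0.1956] mid [ 0.5136 -0.1929] zmax 0.2 ang 2.4000000000000057 L 0.013 W 0.005
b 459 [337.  34.] mean [ 0.5447 -0.2243  0.1925] mid [ 0.5446 -0.2236] zmax 0.195 ang 94.2 L 0.076 W 0.008
b 54 [312.  48.] mean [ 0.5167 -0.2442  0.1966] mid [ 0.5172 -0.2442] zmax 0.2 ang 178.1 L 0.011 W 0.006
b 604 [336. 128.] mean [ 0.5438 -0.3274  0.1924] mid [ 0.5438 -0.3275] zmax 0.194 ang 94.6 L 0.094 W 0.008
b 56 [317. 107.] mean [ 0.5216 -0.3058  0.1968] mid [ 0.5225 -0.3057] zmax 0.2 ang 3.8000000000000114 L 0.012 W 0.006
b 55 [320. 156.] mean [ 0.5265 -0.3569  0.196 ] mid [ 0.5272 -0.3568] zmax 0.2 ang 9.099999999999994 L 0.013 W 0.006
  s,t 0.4964359918972866 -0.2335153497097721
  s,t 0.524913414696903 -0.26652356379326464
  s,t 0.4959743812857654 -0.2848792977677531
  s,t 0.5158166006043289 -0.37003436343659246
  s,t 0.49629759342238633 -0.3466493948686774
  s,t 0.4968542223774315 -0.39792686585367976
{1: -0.1425, 2: -0.257, 3: -0.3715}
```

View pics/w12.png

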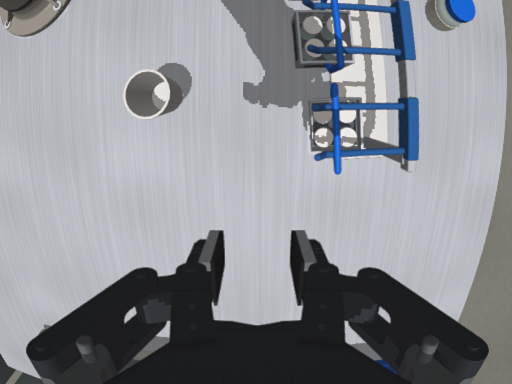

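Hook 3 also holds its basket squarely, with the bar at (337,128). Now I shut the cross and tighten the knob.

```bash
python3 - <<'E'
from h import *
c,p,d=load("w8"); P=cloud(c,d,True); z=P[...,2]; m=masks(p)
R=(P[...,0]<.585)&(P[...,0]>.44)&(P[...,1]<-.27)&(P[...,1]>-.5)
for mu,mid,Q in comps(P,R&m["blue"]&(z>.1885)&(z<.21),"w8 hook3",80): print("  s,t",mid@U,mid@V)
env.grip(.045); t0=.785
env.movel([.46,-.20,.43],.3); env.reach(pegpos(t0,.32),q(pega(t0))); env.movel(pegpos(t0,.241),.1); print(env.grip(0,50),st())
swing([.65,.5,.35,.2,.1,.03,-.005,-.02],8)
env.grip(.045); p=env.get_state()["tcp_pos"]; env.movel([p[0],p[1],.38],.25)
env.reach([.44,.12,.45],q(np.radians(110)));c,p,d=snap("w13"); P=cloud(c,d,True); z=P[...,2]; m=masks(p)
R=(np.hypot(P[...,0]-.524,P[...,1]-.215)<.2)
for a,w,_ in comps(P,m["red"]&R&(z>.165),"peg"): v=w-AX; print(np.degrees(np.arctan2(v[1],v[0]))+105.4)
k=np.hypot(P[...,0]-.524,P[...,1]-.215)<.04;comps(P,(z>.21)&(z<.24)&k,"wing"); print(st())
E
```

```text
w8 hook3 391 [338. 235.] mean [ 0.5521 -0.3166  0.1923] mid [ 0.5524 -0.3196] zmax 0.194 ang 95.0 L 0.08 W 0.008
  s,t 0.52496936417185 -0.3628844062274358
False (58.33, array([-3.5, -0.9,  5.4]), np.float64(0.03), 0.0148)
 0.65 58.62 [-1.7 -0.2  5.5] 0.05 0.0144
 0.5 58.92 [-2.3 -0.6  5.8] 0.06 0.0143
 0.35 59.22 [-1.9 -1.2  6.1] 0.13 0.0146
 0.2 59.52 [-1.1 -0.2  6.4] 0.05 0.0148
 0.1 59.77 [-1.2 -1.5  5.5] 0.05 0.0144
 0.03 60.02 [-0.3 -1.   6.7] 0.01 0.0143
 -0.005 60.27 [ 0.  -1.5  5.2] 0.09 0.0148
 -0.02 60.52 [ 4.8 -3.3 -0.4] 0.3 0.0147
peg 218 [308. 183.] mean [0.497  0.128  0.1969] mid [0.4989 0.1267] zmax 0.207 ang 143.7 L 0.013 W 0.013
-0.3675067586031844
wing 692 [363. 122.] mean [0.521  0.214  0.2243] mid [0.5231 0.2144] zmax 0.227 ang 9.800000000000011 L 0.054 W 0.015
(62.36, array([0.6, 0.8, 0.5]), np.float64(0.01), 0.0451)
```

```bash
python3 - <<'E'
from h import *
a0=np.radians(162.7); t0=2.68
env.reach([*AX,.35],q(a0-t0)); env.movel([*AX,.259+.004*t0],.1); env.grip(0,60); print(st(),np.round(env.get_state()["qpos"][6],2))
z0=env.get_state()["torque"][2]
for t in (2.5,2.2,1.8,1.4,1.0,.6,.3,.12,.03,-.03,-.07):
    env.movel([*AX,.259+.004*t],.1,rot=q(a0-t)); s=env.get_state(); print(t,*st())
    if t<.2 and abs(s["torque"][2]-z0)>.8: break
env.grip(.045); env.movel([*AX,.42],.25)
env.reach([.47,.19,.42],q(np.radians(110)));c,p,d=snap("w14"); P=cloud(c,d,True); z=P[...,2]; m=masks(p)
k=np.hypot(P[...,0]-.524,P[...,1]-.215)<.04;comps(P,(z>.205)&(z<.24)&k,"wing")
R=(np.hypot(P[...,0]-.524,P[...,1]-.215)<.2)
for a,w,_ in comps(P,m["red"]&R&(z>.165),"peg"): v=w-AX; print(np.degrees(np.arctan2(v[1],v[0]))+105.4)
env.reach([.46,-.32,.43],q(np.radians(90))); c,p,d=snap("w15"); P=cloud(c,d,True); z=P[...,2]; m=masks(p)
R=(P[...,0]<.585)&(P[...,0]>.44)&(P[...,1]<-.03)&(P[...,1]>-.5)
for mu,mid,Q in comps(P,R&m["blue"]&(z>.1885)&(z<.21),"hooked",100): print("  s,t",mid@U,mid@V)
env.reach([.44,.12,.45],q(np.radians(110)));p,d=camera("scene"); cv2.imwrite("pics/scene1.png",p); print(st())
E
```

```text
(64.88, array([-1.1, -4.1,  5.6]), np.float64(0.46), 0.0131) -1.38
2.5 65.22 [-0.5 -3.   6.9] 0.13 0.0129
2.2 65.67 [-1.2 -2.5  7.8] 0.1 0.0125
1.8 66.22 [-1.3 -2.3  7.6] 0.08 0.0128
1.4 66.77 [-2.1 -3.   7.5] 0.12 0.0131
1.0 67.32 [-2.6 -2.7  7.9] 0.13 0.0129
0.6 67.87 [-1.6 -3.8  8.4] 0.14 0.0125
0.3 68.32 [-2.9 -3.3  8.6] 0.12 0.0128
0.12 68.65 [-1.2 -2.4  8.8] 0.11 0.0129
0.03 68.9 [-1.8 -3.3  8.3] 0.08 0.0126
-0.03 69.15 [-2.7 -3.7  8.6] 0.08 0.013
-0.07 69.4 [-3.2 -3.1  8.9] -1.49 0.0128
wing 803 [317. 176.] mean [0.5221 0.2155 0.2138] mid [0.5234 0.2151] zmax 0.216 ang 164.5 L 0.054 W 0.015
peg 280 [263. 237.] mean [0.4982 0.1302 0.1951] mid [0.4996 0.1276] zmax 0.206 ang 118.7 L 0.014 W 0.013
-0.10353015927837816
hooked 141 [330.  10.] mean [ 0.5376 -0.1374  0.1923] mid [ 0.5376 -0.1376] zmax 0.195 ang 94.1 L 0.023 W 0.008
hooked 573 [336.  79.] mean [ 0.5438 -0.2141  0.1926] mid [ 0.5438 -0.2136] zmax 0.194 ang 94.6 L 0.094 W 0.009
hooked 545 [333. 179.] mean [ 0.5445 -0.3237  0.1922] mid [ 0.5448 -0.3265] zmax 0.194 ang 94.6 L 0.095 W 0.008
  s,t 0.5248392243556357 -0.18023137612615026
  s,t 0.5248739436769239 -0.2565283619897434
  s,t 0.5168294663456429 -0.36913703857011326
(75.18, array([ 0.6, -0.5, -0.6]), np.float64(0.02), 0.0451)
```

View pics/scene1.png

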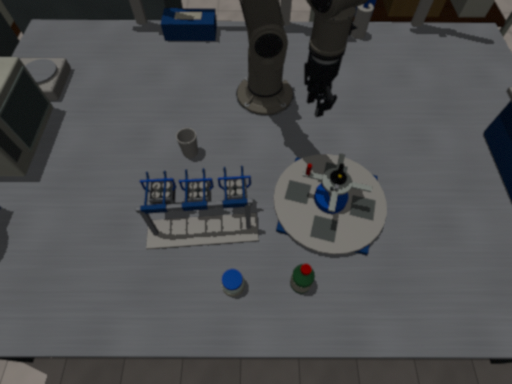

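View pics/w15.png

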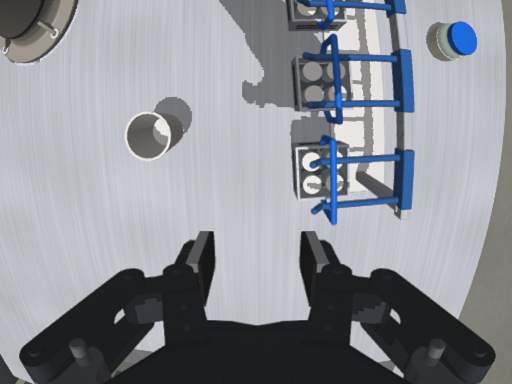

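```bash
python3 -c "
from cell import job; print(job.job_done())"
```

```text
the job is handed in; nothing more can be done
None
```

I handed the job in: all three baskets that were there hang one to a hook, with the one on hook 3 sitting about 8 mm towards the robot of its point, the cross is shut, the knob is tight against its stop, and the bottle, cup and jar were not touched.

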